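# Shim up the plaster vibrator with a pry bar

## Task

The plaster vibrator on the dental bench has to be packed up at the front. With the red-handled pry bar laid over the fulcrum block and its tip under the vibrator's yellow lip, bring the handle down to lever the front edge up; let go and the heavy bar keeps it raised. Then slip the green shim, nose first and squarely, about 25 mm under the raised front edge beside the block, leave it flat on the bench, and neither lift the vibrator with the gripper nor shove it along.

Things in the scene. Friction and masses are not known exactly. Their poses are not given: they have to be found in the camera images.
- vibrator: Loose grey box, 1.5 kg, 150 (x) x 220 (y) x 100 mm high plus top plate and black disc (124 mm in all). Origin: centre of its underside. Front face at x = -75 mm; its lower edge is raised, the box tips about its rear lower edge. Yellow lip mid-front, 50 mm wide, sticks out to x = -111 mm; its underside is 88 mm, its top 96 mm above the bench.
- fulcrum: Wooden block, 36 (x) x 40 (y) mm, fixed to the bench about 80 mm before the middle of the vibrator's front face, axes parallel to the vibrator's. Its top is a round dark steel ridge along y, 70 mm above the bench. Origin: centre of its underside, below the ridge. A level bar on it has 12 mm of play in height under the lip.
- bar_grip (a point): Point in the bar's red handle, near the centre of mass, 14 mm above the underside. x to the tip, z up. 0.74 kg. Blade 22 mm wide, 6 mm thick, flush below, ends at x = +175 mm; handle 24 mm wide, 28 high, x +25 to -85 mm. Tip 15 to 30 mm under the lip and handle end down on the bench (20 degrees tilt) lifts the front about 12 mm; its weight holds it.
- shim_grip (a point): Centre of the green shim's upright grip fin, 20 mm above its underside (yellow and blue ones of the same shape are not wanted). x to the nose, z up. 60 g. Plate 6 mm thick, 44 mm wide (y), from x = -25 to the nose at +85 mm. Fin 36 mm long (x), 12 mm thick (y), top 34 mm above the underside.
Not all that is in view belongs to the job. What is meant by the part that bears shim_grip is not brown or pink, and is the larger of those in its own colour.

How it is judged:
By the outcome, as a careful person would: the job done as asked, in the order asked, and still so for the second after the job is handed in, with the robot touching nothing.
It also fails if it takes over 54 s, if anything falls off the work surface, if the arm or the gripper's body presses on something with over 40 N, if the wrist force passes 120 N, or if a joint passes its speed limit or range.

## Robot

A 6-joint arm with a two-finger parallel gripper is mounted at the origin on the work surface. World frame = base frame: x ahead of the robot, y to its left, z up, the work surface at z = 0. Lengths are in m, angles in degrees, forces in N, time in s.
With the tool pointing down it reaches from about 0.35 to 0.85 m from the base axis. Payload 8.1 kg.
Tool frame: the origin (TCP) lies at the very end of the fingers, on their centre line; the grasp point (between the pads) lies 19 mm behind it; z points along the fingers, y is the direction in which the jaws open and shut (so a half turn about z gives the same grasp; the last joint's range is limited). The gripper opens to 85 mm and grips with 20 to 120 N. Pads are 22 mm wide; open, the fingers measure 114 mm over their backs; the gripper's body (76 mm by 85 mm) begins 54 mm behind the grasp point. The pads swing forward as they close: fully open they stand 13 mm farther back than shut.
Start: joints at [-77.086, 7.471, 85.268, -0, 87.261, -4.893], TCP at [0.184, -0.571, 0.231] pointing down, gripper open.
Joint ranges: [-169.43, 169.43], [-51.17, 129.36], [1.28, 143.12], [-76.62, 256.62], [0, 156.53], [-152.29, 152.29]. Speed limits (degrees/s): [136.94, 136.94, 159.86, 180, 180, 180].

## Interface

Orientations are given as [roll, pitch, yaw] about the fixed x, y, z axes, in that order (R = Rz(yaw) Ry(pitch) Rx(roll)).
In Python, from rig import get_state, capture, camera_info, env gives the robot as it stands.
- The arm moves only by the tool step_arm, never from a script. Its argument "moves" is a list of rows, each a list of 4 numbers: the shift along the tool's x, y, z each as a share of 0.2 m, from -1 to 1, then the turn about the tool's z as a share of 2 rad, from -1 to 1. In form: [[x, y, z, roll], ...]. A call has 1 to 12 rows; each row is the pose to reach, as a shift and turn from the pose commanded when the call began, along the tool's axes at that moment; what a row does not reach only later rows make up. A row lasts 1/10 s, in which the tool goes at most 50 mm and 8.59 degrees, less where a joint would pass 70% of its speed; a pose out of reach is approached as far as the arm can. A call with a number of a shift or a turn outside -1 to 1 is refused whole. A call with a gripper value outside its range is refused whole. "jaw" is the finger opening in mm, from 0 to 85.4, set as the call begins (left out, the last holds). The fingers move at their own pace and stop on an object; "force" is the grip in N (left out, the last holds). Time passes only in rows, so rows that repeat a pose let the fingers close. It gives the time, the measured TCP pose, the force and the opening at its end, in the units of the state.
- get_state(): the state, without advancing time (a new reading comes with each control period).
- capture(name): name is "scene" or "top" or "wrist"; returns (picture, depth): 420x560x3 uint8, blue, green, red; 420x560 float32, m along the optical axis (not along the pixel's ray), 0 where there is no reading.
- camera_info(name): a dict with "fx", "fy", "cx", "cy" (pixels), "D" ([k1, k2, p1, p2, k3] as OpenCV has them; the pictures are not rectified), "world_from_camera" (4x4, takes a point from camera to world coordinates); the wrist camera has in their place "T_tool_cam" (4x4, takes a point from camera to tool coordinates, whose origin is the TCP and whose axes are the flange's). Camera axes: x right, y down, z forward; pixel columns grow to the right and rows downward; lengths in m; the calibration is good to about 2 mm. A picture is of the moment at which its call begins: read the wrist's pose just before it. camera_info takes no time and is no camera call.
- env.finish_job(): hands the job in, once; it reports no verdict.
The state is a dict: "t": time; "joint_pos": joint angles; "qvel": joint speeds; "joint_efforts": joint torques, N m; "ee_pos": TCP position; "orientation": TCP orientation; "contact_force": force on the tool from outside, world axes, zero at the start; "torque": the same for the moment, N m; "gripper_width": opening from 0.0 (shut) to 1.0 (fully open).
Only numpy, scipy, OpenCV 4.12 (cv2) and the standard library are available. Lean on these libraries where they do the work, as an engineer would, in place of code of your own. Each camera call takes 0.05 s, during which the arm holds its last target.

## Working session

There is one attempt and no reset: what is moved stays moved. The work goes in short steps, Python scripts to look and compute and a tool call to move; the robot and the scene stay as the last step left them, time stands still between calls to the robot, and variables do not carry over. Pictures are saved under pics/ and viewed, and the job is handed in when it is done.

Besides the shell and the picture viewer there is one more tool, called after "Request:" by a JSON object that holds its "fn" and its "kwargs". step_arm: Moves the arm, as the interface text tells. Shift numbers are shares of 0.2 m and turn numbers shares of 2 rad, none past 1 either way. Its arguments: {"type":"object","properties":{"moves":{"type":"array"},"jaw":{"type":"number"},"force":{"type":"number"}},"required":["moves"]}

```bash
ls; mkdir -p pics
python3 - <<'E'
from rig import get_state,capture,camera_info
import cv2,numpy as np
print(get_state())
for n in("scene","top"):
    im,d=capture(n); cv2.imwrite(f"pics/{n}0.png",im); np.save(f"pics/{n}0d.npy",d)
    print(n,camera_info(n))
print(camera_info("wrist"))
E
```

```text
pics
{'t': 0.0, 'joint_pos': array([-7.70852494e+01,  7.51483384e+00,  8.53307219e+01,  9.99846197e-04,
        8.72626216e+01, -4.89385852e+00]), 'qvel': array([-0.01739712,  0.06247166,  0.01144694,  0.03127621,  0.0291697 ,
       -0.05365075]), 'joint_efforts': array([-1.77616850e-03, -5.69403255e+01, -5.00556242e+01, -4.39940886e-04,
        1.47786172e-02,  5.89993078e-05]), 'ee_pos': array([ 0.18339542, -0.57069007,  0.23023348]), 'orientation': array([-1.79892302e+02, -1.02235896e-02,  1.78085508e+01]), 'contact_force': array([-0.14849264,  0.32729606, -1.52659575]), 'torque': array([0.00841392, 0.03653266, 0.00392543]), 'gripper_width': 0.9997699035224461}
scene {'fx': 397.57079163431075, 'fy': 397.57079163431075, 'cx': 278.33320186128583, 'cy': 200.93094816279708, 'D': array([-0.10506687,  0.        ,  0.        ,  0.        ,  0.        ]), 'world_from_camera': array([[-0.87869457,  0.35216592, -0.32229648,  0.78005413],
       [ 0.47702938,  0.67376177, -0.56434745,  0.50043003],
       [ 0.0184071 , -0.64963393, -0.7600243 ,  0.79076727],
       [ 0.        ,  0.        
[... 321 characters left out ...]
0.00292643,  0.00249051, -0.01220921],
       [-0.00269781, -0.0731112 , -0.99732015,  0.92919667],
       [ 0.        ,  0.        ,  0.        ,  1.        ]])}
{'fx': 323.1879722721029, 'fy': 323.1879722721029, 'cx': 282.09008341975266, 'cy': 204.89816835819823, 'D': array([-0.04330712,  0.        ,  0.        ,  0.        ,  0.        ]), 'T_tool_cam': array([[-1.26246575e-04, -9.45103902e-01, -3.26769948e-01,
         8.46041129e-02],
       [ 9.99999825e-01, -3.07924669e-04,  5.04251552e-04,
         3.39480630e-04],
       [-5.77190637e-04, -3.26769827e-01,  9.45103776e-01,
        -1.41919869e-01],
       [ 0.00000000e+00,  0.00000000e+00,  0.00000000e+00,
         1.00000000e+00]])}
```

View pics/scene0.png

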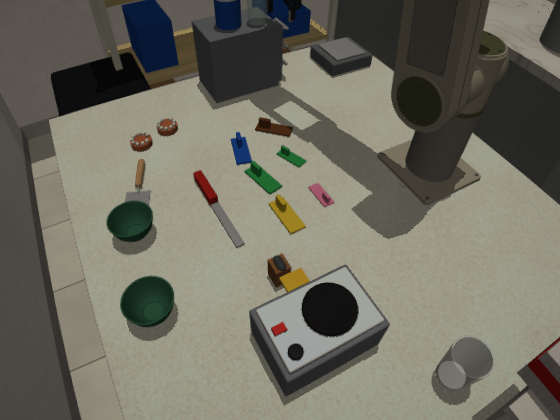

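View pics/top0.png

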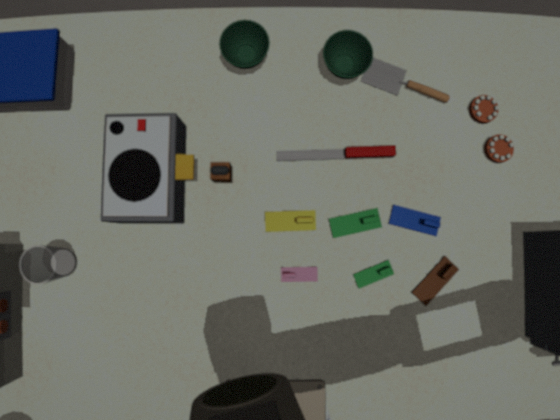

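The top view shows the vibrator at (140,168), with its lip at (184,167) and the fulcrum at (221,171). The bar runs from its tip at (277,155) to its handle end at (395,151). The larger green shim is at (355,222), with a smaller green decoy at (373,273). The vibrator's front faces -y.

```bash
cat > h.py <<'E'
import numpy as np,cv2
from rig import get_state,capture,camera_info
from scipy.spatial.transform import Rotation as Ro
def W(n,st=None):
    c=camera_info(n)
    if n!="wrist": return c,c["world_from_camera"]
    T=np.eye(4);T[:3,:3]=Ro.from_euler('xyz',st["orientation"],degrees=True).as_matrix();T[:3,3]=st["ee_pos"]
    return c,T@c["T_tool_cam"]
def rays(c,uv):
    K=np.array([[c["fx"],0,c["cx"]],[0,c["fy"],c["cy"]],[0,0,1.]])
    p=cv2.undistortPoints(np.asarray(uv,float).reshape(-1,1,2),K,c["D"]).reshape(-1,2)
    return np.c_[p,np.ones(len(p))]
def plane(cw,uv,z):
    c,T=cw; d=rays(c,uv)@T[:3,:3].T;o=T[:3,3]
    return o+d*((z-o[2])/d[:,2])[:,None]
def cloud(cw,uv,dep):
    c,T=cw; uv=np.asarray(uv); z=dep[uv[:,1].astype(int),uv[:,0].astype(int)]
    return (rays(c,uv)*z[:,None])@T[:3,:3].T+T[:3,3]
def proj(cw,P):
    c,T=cw;Ti=np.linalg.inv(T);K=np.array([[c["fx"],0,c["cx"]],[0,c["fy"],c["cy"]],[0,0,1.]])
    return cv2.projectPoints(np.asarray(P,float),cv2.Rodrigues(Ti[:3,:3])[0],Ti[:3,3],K,c["D"])[0].reshape(-1,2)
def mask(im,lo,hi):
    return cv2.inRange(cv2.cvtColor(im,cv2.COLOR_BGR2HSV),np.array(lo),np.array(hi))
def blobs(m,amin=40):
    n,l,s,c=cv2.connectedComponentsWithStats(m)
    return [(c[i],s[i],l==i) for i in range(1,n) if s[i][4]>=amin]
def rect(xy):
    (c,wh,a)=cv2.minAreaRect((np.asarray(xy)[:,:2]*1000).astype(np.float32)); return c,wh,a
E
python3 - <<'E'
from h import *
for n in("top","scene"):
    im=cv2.imread(f"pics/{n}0.png");d=np.load(f"pics/{n}0d.npy");cw=W(n)
    for nm,lo,hi,z in (("yellow",(18,120,60),(32,255,255),None),("green",(50,90,40),(80,255,255),.006),("red",(170,140,60),(180,255,255),.028),("red2",(0,170,60),(6,255,255),.028)):
        for c,s,m in blobs(mask(im,lo,hi)):
            uv=np.argwhere(m)[:,::-1]; P=cloud(cw,uv,d)
            zz=z if z else (.096 if np.median(P[:,2])>.05 else .006)
            r=rect(plane(cw,uv,zz)); print(n,nm,c.round(1),s,"z med",np.median(P[:,2]).round(4),"rect",np.round(r[0],1),np.round(r[1],1),round(r[2],1))
E
```

```text
top yellow [183.8 166.6] [175 153  19  27 485] z med 0.0956 rect [555.2 177.9] [53.  36.2] 0.9
top yellow [290.  220.5] [266 211  49  20 919] z med 0.006 rect [450.3 -34.2] [104.1  41.1] 90.0
top green [244.6  51.2] [229  34  35  33 747] z med 0.0096 rect [836.2  65.7] [77.  73.5] 12.7
top green [343.2  60.9] [327  43  32  35 725] z med 0.0091 rect [ 813.3 -155. ] [70.3 81.2] 88.3
top green [354.6 222.5] [329 209  52  28 919] z med 0.0059 rect [ 445.6 -174.6] [ 41.1 107.6] 12.3
top green [373.  273.7] [354 261  39  27 542] z med 0.0048 rect [ 334.7 -213.3] [31.6 81.6] 21.0
top red2 [141.4 124.6] [139 120   6  10  58] z med 0.1175 rect [659.6 289.4] [20.8 11.2] 2.0
top red2 [370.  151.4] [346 146  49  12 450] z med 0.0277 rect [ 597.3 -206.8] [ 21.6 105.4] 2.1
scene yellow [286.5 214.7] [269 195  36  39 649] z med 0.0073 rect [451.  -39.4] [ 45.9 124.5] 1.6
scene yellow [293.7 279.4] [279 268  31  24 433] z med 0.0964 rect [555.6 176.9] [38.3 51.9] 89.4
scene green [290.5 156.4] [277 146  29  21 260] z med 0.0063 rect [ 337.  -217.3] [39.6 93.8] 17.9
scene green [262.4 177.9] [245 161  37  33 505] z med 0.0076 rect [ 448.2 -182. ] [ 45.2 126.7] 12.3
scene green [131.2 218.9] [ 107  201   45   36 1086] z med 0.028 rect [ 806.8 -206.8] [112.  112.9] 62.8
scene green [149.  300.1] [ 121  277   53   48 1718] z med 0.0228 rect [833.5  32.5] [111.8 113.9] 63.2
scene red2 [205.1 185.6] [194 171  23  31 273] z med 0.028 rect [ 601.  -201.8] [ 22.6 116.7] 2.1
scene red2 [278.4 328.6] [272 323  14  12 107] z med 0.1183 rect [616.7 228.6] [17.8 25.4] 87.5
scene red2 [546.6 349.6] [537 338  23  23  43] z med 0.2443 rect [154.7 541.2] [80.   6.6] 4.3
```

Run:
```python
from h import *
im=cv2.imread("pics/top0.png");cw=W("top");d=np.load("pics/top0d.npy")
cv2.imwrite("pics/z1.png",cv2.resize(im[95:245,90:250],None,fx=5,fy=4,interpolation=cv2.INTER_CUBIC)[:600,:800])
cv2.imwrite("pics/z2.png",cv2.resize(im[130:245,260:450],None,fx=4,fy=4,interpolation=cv2.INTER_CUBIC))
# depth-based: points of vibrator top, fulcrum, blade, fins
vv,uu=np.mgrid[0:420,0:560];uv=np.c_[uu.ravel(),vv.ravel()]
P=cloud(cw,uv,d).reshape(420,560,3)
np.save("pics/P0.npy",P)
x,y,z=P[...,0],P[...,1],P[...,2]
def sel(m,nm,zc=None):
    for c,s,mm in blobs(m.astype(np.uint8)*255,15):
        q=P[mm]; r=rect(q); print(nm,c.round(1),s[4],"z",np.percentile(q[:,2],[5,50,95]).round(4),np.round(r[0],1),np.round(r[1],1),round(r[2],2))
b=(y<.45)&(y>-.4)&(x>.3)&(x<.75)
sel(b&(z>.105)&(z<.14)&(y>.1),"vibtop")
sel(b&(z>.085)&(z<.105)&(y>.1)&(y<.192),"lip")
sel(b&(z>.045)&(z<.08)&(y>.05)&(y<.15),"fulc")
sel(b&(z>.02)&(z<.045)&(y<.05),"fins/handle")
sel(b&(z>.003)&(z<.045)&(x>.55)&(y<.05),"bar")
sel(b&(z>.003)&(z<.045)&(x<.55)&(y<.05),"shims")
```

```text
vibtop [136.4 165.6] 6424 z [0.1094 0.1128 0.1251] [556.4 270.5] [132.6 199.2] 89.92
vibtop [ 52.6 264.2] 93 z [0.1057 0.1093 0.1117] [359.9 439.5] [18.7 63.3] 88.83
lip [185.4 166.5] 405 z [0.093  0.0957 0.0981] [554.  175.4] [49.2 33.1] 0.69
fulc [219.9 170.1] 364 z [0.0496 0.0612 0.0699] [553.3 112.3] [38.6 36.6] 88.91
fins/handle [370.4 151.1] 572 z [0.0234 0.0274 0.0301] [ 598.8 -207.7] [ 25.2 108.5] 2.03
fins/handle [370.3 218.8] 104 z [0.0254 0.0336 0.0361] [ 452.3 -204.2] [11.9 36.7] 12.14
fins/handle [303.8 219.4] 100 z [0.0292 0.0339 0.0364] [451.2 -62.9] [33.6 10.6] 89.92
fins/handle [430.9 222.9] 117 z [0.0235 0.0332 0.0355] [ 443.2 -335. ] [37.6 12.4] 75.61
fins/handle [447.8 271.2] 133 z [0.0219 0.0323 0.0358] [ 340.2 -370.9] [13.3 37. ] 46.94
fins/handle [385.  270.6] 62 z [0.023  0.0252 0.0272] [ 342.4 -234.6] [ 9.7 28.5] 20.47
fins/handle [288.5 274.5] 47 z [0.0222 0.0242 0.0274] [335.6 -30. ] [23.2  6.6] 89.92
bar [430.9  92.7] 341 z [0.0093 0.0168 0.0206] [ 738.9 -346.6] [97.3 20.4] 69.87
bar [395.2  90.4] 19 z [0.0032 0.0044 0.0058] [ 742.2 -273. ] [11.9 15.1] 61.08
bar [339.5 153. ] 1295 z [0.0039 0.0086 0.0294] [ 596.9 -132.8] [ 25.9 258.1] 1.43
shims [414.5 219.9] 987 z [0.0036 0.006  0.0336] [ 450.9 -309.1] [116.5  48. ] 76.1
shims [355.1 222.3] 999 z [0.0037 0.006  0.0336] [ 445.8 -177. ] [ 45.1 114.2] 12.33
shims [289.9 220.2] 970 z [0.0037 0.006  0.0339] [450.2 -34.9] [ 45.7 111.4] 1.96
shims [438.6 275.1] 726 z [0.0038 0.0065 0.0338] [ 320.6 -354. ] [ 52.  102.3] 43.66
shims [373.3 274.1] 517 z [0.0033 0.0051 0.0256] [ 331.8 -213.4] [39.4 85.2] 23.41
shims [298.9 274. ] 443 z [0.0032 0.0048 0.0242] [334.8 -54.2] [79.8 34.4] 89.79
```

View pics/z1.png

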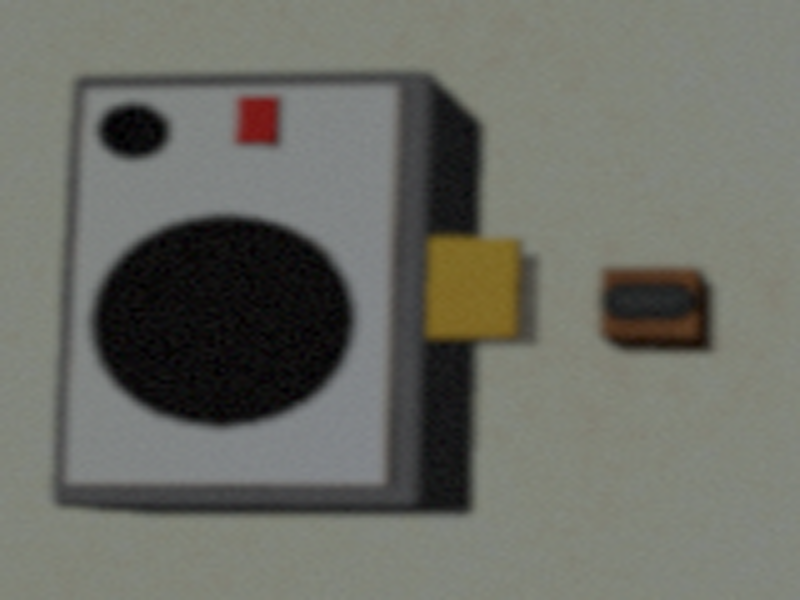

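View pics/z2.png

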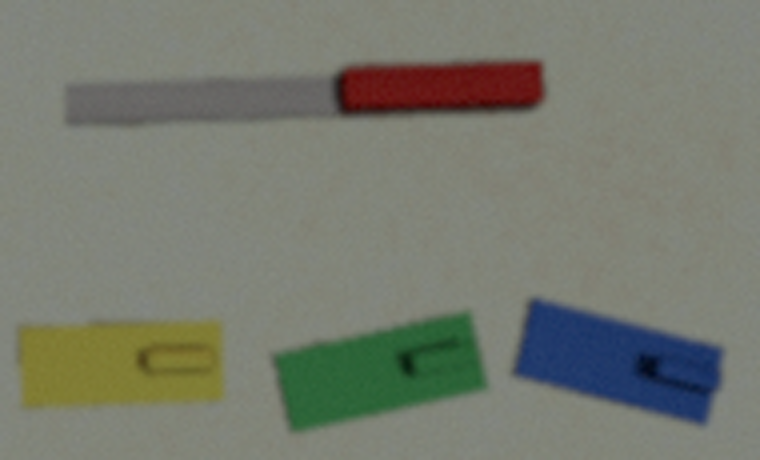

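Run:
```python
from h import *
P=np.load("pics/P0.npy")
print((P[158:184:2,206:236:2,2]*1000).round().astype(int))
im=cv2.imread("pics/top0.png");im2=cv2.imread("pics/scene0.png")
a=cv2.resize(im[150:190,200:240],(400,400),interpolation=cv2.INTER_CUBIC);b=cv2.resize(im2[245:295,255:305],(400,400),interpolation=cv2.INTER_CUBIC)
cv2.imwrite("pics/z3.png",cv2.convertScaleAbs(np.hstack([a,b]),alpha=1.6))
```

```text
[[  1  -2   2  -1   1   0   1   0   1  -2   0   2  -1   1   2]
 [ -1   1  -1   0  -1  -2  -1   0  -2   1   0  -1  -1   3  -2]
 [  1   0   1  58  57  60  60  57  61  59  60  61   0  -2  -1]
 [ -1  -1  -1  60  58  59  62  57  55  59  57  59  37   1  -3]
 [  1   1  -3  65  67  65  64  69  68  68  65  61  34  -3   2]
 [ -2   1   0  70  68  68  70  69  67  71  68  62  35   1  -2]
 [ -3   0  -3  68  69  70  68  71  68  72  65  64  31  -2   0]
 [  2   2   1  64  65  68  68  67  69  67  66  61  31   2   0]
 [ -3   0   1  61  61  60  63  63  60  61  63  58  32   1   0]
 [ -1  -1  61  62  58  60  61  61  61  62  61  59 929   2  -2]
 [ -1   0  58  57  61  60  58  59  58  63  58  61  35   0   1]
 [ -2  -1   0  35  37  32  34  36  37  32  33  36  33   2  -1]
 [  1  -2   1   2   1   1   3   2   3   1   2   4   5  -1   1]]
```

View pics/z3.png

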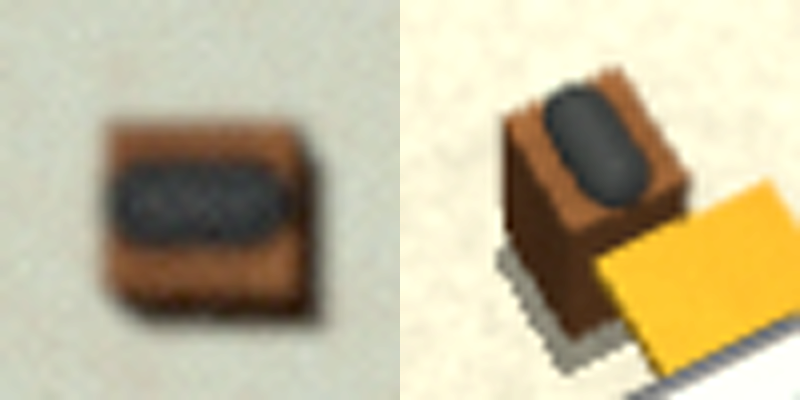

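The ridge runs along world y, which is the bar's direction, so the tilted bar will bear on the ridge's near end. I'll allow for that by using a moderate insertion. First I'll move above the bar.

```bash
cat >> h.py <<'E'
def go(tx,ty,tz,yaw=None,st=None):
    st=st or get_state();p=st["ee_pos"];R=Ro.from_euler('xyz',st["orientation"],degrees=True).as_matrix()
    s=R.T@(np.array([tx,ty,tz])-p)/0.2
    y0=st["orientation"][2]; t=0 if yaw is None else -np.deg2rad((yaw-y0+180)%360-180)/2
    print("t",round(st["t"],2),"at",p.round(4),"ori",st["orientation"].round(2),"-> shares",s.round(4),"turn",round(t,4))
E
python3 - <<'E'
from h import *
go(.598,-.178,.16,92)
P=np.load("pics/P0.npy");v,u=np.mgrid[0:420,0:560]
m=(P[...,2]>.0655)&(P[...,2]<.075)&(u>205)&(u<240)&(v>155)&(v<185);q=P[m];print(q.mean(0),rect(q))
c=[(175.5,153.5)]
E
```

```text
t 0.1 at [ 0.1834 -0.5707  0.2303] ori [-1.799e+02 -1.000e-02  1.781e+01] -> shares [ 2.5742 -1.2351  0.3541] turn -0.6475
[0.55300631 0.1118915  0.06815171] ((553.5404052734375, 112.12886047363281), (32.99739456176758, 16.88796615600586), 89.24632263183594)
```

Request:
{"fn": "step_arm", "kwargs": {"moves": [[1, -0.5, 0, 0], [1, -0.5, 0, 0], [1, -0.5, 0, 0], [1, -0.5, 0, 0], [1, -0.5, 0, 0]], "jaw": 85, "force": 40}}

```text
t: 0.6
ee_pos: [0.3456, -0.4118, 0.2309]
orientation: [-179.9, -0.0, 17.9]
contact_force: [-0.0, 0.2, 0.1]
gripper_width: 0.997
```

Request:
{"fn": "step_arm", "kwargs": {"moves": [[1, -0.5, 0, 0], [1, -0.5, 0, 0], [1, -0.5, 0, 0], [1, -0.5, 0, 0], [1, -0.5, 0, 0]]}}

```text
t: 1.1
ee_pos: [0.5053, -0.2551, 0.2308]
orientation: [-179.9, -0.0, 18.0]
contact_force: [-0.8, -0.6, -0.1]
gripper_width: 0.997
```

Request:
{"fn": "step_arm", "kwargs": {"moves": [[0.57, -0.235, 0, -0.07], [0.57, -0.235, 0.1, -0.14], [0.57, -0.235, 0.2, -0.21], [0.57, -0.235, 0.25, -0.29], [0.57, -0.235, 0.25, -0.36], [0.57, -0.235, 0.25, -0.43], [0.57, -0.235, 0.25, -0.5], [0.57, -0.235, 0.25, -0.58], [0.57, -0.235, 0.25, -0.647], [0.57, -0.235, 0.25, -0.647], [0.57, -0.235, 0.25, -0.647]]}}

```text
t: 2.2
ee_pos: [0.5971, -0.1788, 0.1809]
orientation: [-180.0, -0.0, 91.7]
contact_force: [-0.0, -0.6, 0.4]
gripper_width: 0.996
```

Run:
```python
from h import *
st=get_state();go(.598,-.178,.1,92,st);im,d=capture("wrist");cv2.imwrite("pics/w1.png",im);np.save("pics/w1d.npy",d)
cw=W("wrist",st)
for c,s,m in blobs(mask(im,(0,150,40),(8,255,255))|mask(im,(172,150,40),(180,255,255)),100):
    uv=np.argwhere(m)[:,::-1];P=cloud(cw,uv,d);print(c,s,np.median(P[:,2]),rect(plane(cw,uv,.028)))
```

```text
t 2.2 at [ 0.5971 -0.1788  0.1809] ori [-1.7996e+02 -2.0000e-02  9.1700e+01] -> shares [0.0039 0.0047 0.4044] turn -0.0027
[285.11129848 210.67411467] [ 274  159   23  106 2372] 0.027157646758907306 ((601.012451171875, -206.6004638671875), (21.62899398803711, 109.48967742919922), 2.4726529121398926)
[357.09649123 382.71929825] [344 379  25  10 114] 0.00668497991401934 ((694.7832641601562, -421.405029296875), (13.628194808959961, 28.330448150634766), 62.86016845703125)
```

View pics/w1.png

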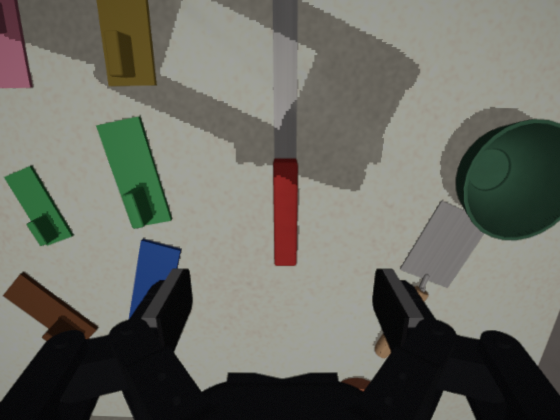

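Request:
{"fn": "step_arm", "kwargs": {"moves": [[0.009, 0.012, 0.25, -0.003], [0.009, 0.012, 0.5, -0.003], [0.009, 0.012, 0.7, -0.003], [0.009, 0.012, 0.8, -0.003], [0.009, 0.012, 0.85, -0.003], [0.009, 0.012, 0.885, -0.003], [0.009, 0.012, 0.885, -0.003]]}}

```text
t: 2.95
ee_pos: [0.6, -0.1772, 0.0046]
orientation: [180.0, 0.0, 92.2]
contact_force: [-0.1, 0.6, -0.0]
gripper_width: 0.995
```

Request:
{"fn": "step_arm", "kwargs": {"moves": [[0, 0, 0, 0], [0, 0, 0, 0], [0, 0, 0, 0], [0, 0, 0, 0], [0, 0, 0, 0], [0, 0, 0, 0], [0, 0, 0, 0], [0, 0, 0, 0]], "jaw": 15, "force": 60}}

```text
t: 3.75
ee_pos: [0.6001, -0.1772, 0.0052]
orientation: [180.0, 0.0, 92.3]
contact_force: [-2.4, 0.8, 6.5]
gripper_width: 0.269
```

Request:
{"fn": "step_arm", "kwargs": {"moves": [[0, 0, -0.1, 0], [0, 0, -0.25, 0], [0, 0, -0.4, 0], [0, 0, -0.5, 0], [0, 0, -0.55, 0], [0, 0, -0.55, 0]]}}

```text
t: 4.35
ee_pos: [0.6001, -0.1771, 0.115]
orientation: [179.9, 0.0, 92.3]
contact_force: [0.4, -0.3, -7.7]
gripper_width: 0.264
```

Run:
```python
from h import *
st=get_state();go(.554,.0,.115,90.7,st);print(st["contact_force"],st["torque"])
for n in("scene","top"):
    im,d=capture(n);cv2.imwrite(f"pics/{n}1.png",im);np.save(f"pics/{n}1d.npy",d)
```

```text
t 4.35 at [ 0.6001 -0.1771  0.115 ] ori [1.7993e+02 3.0000e-02 9.2290e+01] -> shares [ 8.942e-01 -1.948e-01 -7.000e-04] turn 0.0139
[ 0.40014384 -0.34790821 -7.69170181] [ 0.0388946  -0.07941977  0.04647209]
```

View pics/scene1.png

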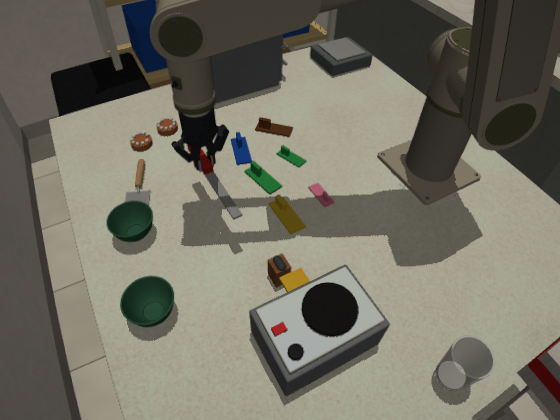

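View pics/top1.png

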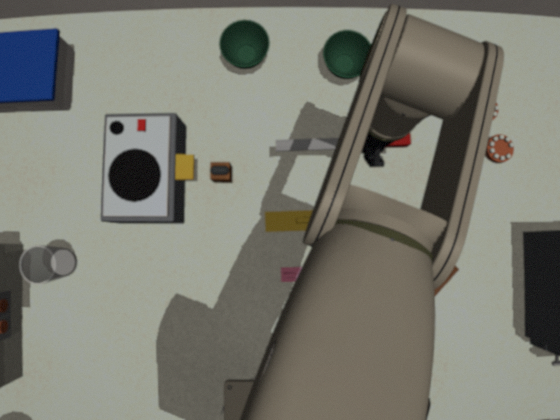

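The bar is held and looks about level. Its blade runs from (270,147) to (340,145) in the top view. I'll check the level and the tip position with depth.

Run:
```python
from h import *
d=np.load("pics/top1d.npy");cw=W("top");vv,uu=np.mgrid[130:165,262:345];uv=np.c_[uu.ravel(),vv.ravel()]
P=cloud(cw,uv,d);m=(P[:,2]>.08)&(P[:,2]<.16);q=P[m]
for a in np.arange(-.09,.0,.015):
    s=q[(q[:,1]>a)&(q[:,1]<a+.015)]
    if len(s): print(round(a,3),len(s),np.median(s,0).round(4))
print(q[:,1].max(),rect(q))
```

```text
-0.09 82 [ 0.5944 -0.0828  0.1136]
-0.075 83 [ 0.5938 -0.0674  0.1138]
-0.06 84 [ 0.5937 -0.0535  0.1138]
-0.045 87 [ 0.5921 -0.038   0.1138]
-0.03 75 [ 0.5923 -0.0226  0.1137]
-0.015 74 [ 0.5921 -0.009   0.1141]
-0.0031087395818421414 ((594.50244140625, -64.62031555175781), (22.9012393951416, 123.2380142211914), 0.864564061164856)
```

Request:
{"fn": "step_arm", "kwargs": {"moves": [[0.2, -0.06, 0, 0.003], [0.4, -0.12, 0, 0.006], [0.6, -0.16, 0, 0.011], [0.743, -0.1835, 0, 0.011], [0.743, -0.1835, 0, 0.011], [0.743, -0.1835, 0.07, 0.011], [0.743, -0.1835, 0.13, 0.011], [0.743, -0.1835, 0.17, 0.011], [0.743, -0.1835, 0.17, 0.011]]}}

```text
t: 5.35
ee_pos: [0.5551, -0.0306, 0.0772]
orientation: [-179.7, -0.0, 91.0]
contact_force: [-0.1, 0.3, -7.1]
gripper_width: 0.264
```

Run:
```python
from h import *
st=get_state();go(.5575,.0055,.081,91,st);print(st["contact_force"],st["torque"])
for n in("scene","top"):
    im,d=capture(n);cv2.imwrite(f"pics/{n}2.png",im);np.save(f"pics/{n}2d.npy",d)
    if n=="scene": cv2.imwrite("pics/scene2z.png",cv2.resize(im[180:380,180:400],None,fx=3,fy=3,interpolation=cv2.INTER_CUBIC))
cw=W("top");vv,uu=np.mgrid[155:185,205:270];uv=np.c_[uu.ravel(),vv.ravel()]
P=cloud(cw,uv,d);m=(P[:,2]>.074)&(P[:,2]<.1);q=P[m]
for a in np.arange(.02,.16,.015):
    s=q[(q[:,1]>a)&(q[:,1]<a+.015)]
    if len(s): print(round(a,3),len(s),np.median(s,0).round(4))
print(q[:,1].max(),rect(q))
cv2.imwrite("pics/top2z.png",cv2.resize(im[100:240,90:350],None,fx=3,fy=3,interpolation=cv2.INTER_CUBIC))
```

```text
t 5.35 at [ 0.5551 -0.0306  0.0772] ori [-1.7972e+02 -4.0000e-02  9.0960e+01] -> shares [ 0.1803  0.0149 -0.019 ] turn -0.0004
[-0.06457077  0.27402099 -7.0951333 ] [ 0.05737197  0.01467509 -0.02695308]
0.02 75 [0.5551 0.0275 0.0789]
0.035 92 [0.5534 0.0417 0.079 ]
0.05 3 [0.545  0.0517 0.0783]
0.11 76 [0.5545 0.1184 0.0792]
0.125 75 [0.5535 0.1326 0.0795]
0.139236798581429 ((553.7658081054688, 74.15139770507812), (22.462642669677734, 129.86465454101562), 1.2416571378707886)
```

View pics/scene2z.png

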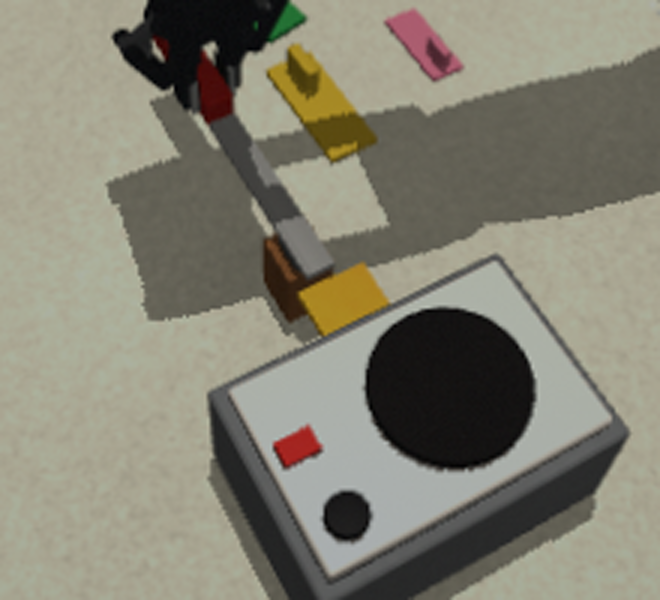

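View pics/top2z.png

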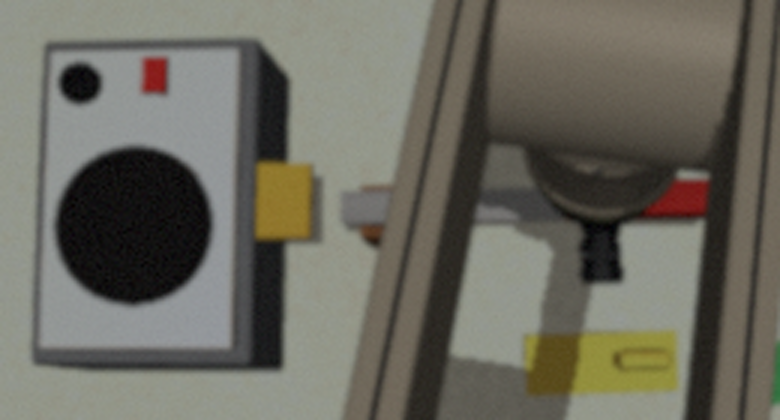

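Request:
{"fn": "step_arm", "kwargs": {"moves": [[0.04, 0.002, -0.01, 0], [0.08, 0.002, -0.01, 0], [0.12, 0.002, -0.01, 0], [0.16, 0.002, -0.01, 0], [0.19, 0.002, -0.01, 0], [0.19, 0.002, -0.01, 0]]}}

```text
t: 6.05
ee_pos: [0.5567, 0.0092, 0.0823]
orientation: [-180.0, -0.0, 91.1]
contact_force: [-0.6, 0.6, -7.5]
gripper_width: 0.264
```

Run:
```python
from h import *
st=get_state();go(.5555,.02,.04,91,st);print(st["contact_force"],st["torque"])
im,d=capture("top");cv2.imwrite("pics/top3z.png",cv2.resize(im[120:220,90:290],None,fx=4,fy=4,interpolation=cv2.INTER_CUBIC))
im,d=capture("scene");cv2.imwrite("pics/scene3z.png",cv2.resize(im[180:380,180:400],None,fx=3,fy=3,interpolation=cv2.INTER_CUBIC))
```

```text
t 6.05 at [0.5567 0.0092 0.0823] ori [-1.800e+02 -1.000e-02  9.111e+01] -> shares [ 0.0542 -0.005   0.2115] turn 0.0009
[-0.62404468  0.62578531 -7.48577337] [-0.04020012  0.03950157  0.00234718]
```

View pics/scene3z.png

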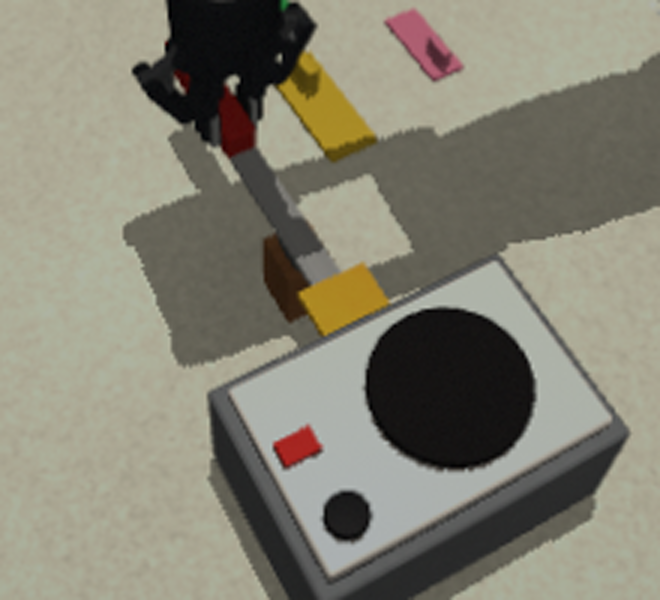

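View pics/top3z.png

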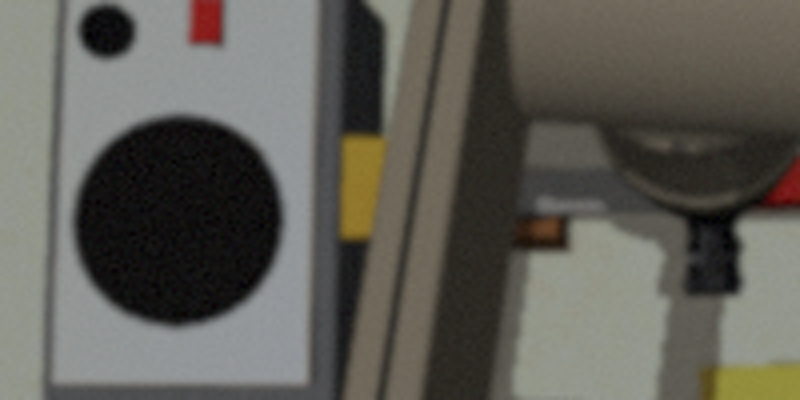

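The tip is under the lip, with the TCP at y=0.009. I'll loosen the grip so the bar can pivot in the pads and bring the handle down in two stages.

Request:
{"fn": "step_arm", "kwargs": {"moves": [[0, 0, 0, 0], [0, 0, 0.02, 0], [0, 0, 0.04, 0], [0.003, 0, 0.06, 0], [0.006, 0, 0.08, 0], [0.009, 0, 0.1, 0], [0.012, 0, 0.12, 0], [0.012, 0, 0.12, 0]], "force": 25}}

```text
t: 6.95
ee_pos: [0.5575, 0.0099, 0.0588]
orientation: [179.9, 0.1, 91.0]
contact_force: [-0.8, -4.8, 3.6]
gripper_width: 0.265
```

Run:
```python
from h import *
st=get_state();go(.5555,.015,.037,91,st);print(st["contact_force"],st["torque"],st["gripper_width"])
im,d=capture("scene");cv2.imwrite("pics/scene4z.png",cv2.resize(im[180:380,180:400],None,fx=3,fy=3,interpolation=cv2.INTER_CUBIC))
```

```text
t 6.95 at [0.5575 0.0099 0.0588] ori [1.7991e+02 5.0000e-02 9.1030e+01] -> shares [ 0.0259 -0.0099  0.1091] turn 0.0002
[-0.82837524 -4.77389395  3.62780249] [-0.3897149   0.16484955  0.05037591] 0.26545266407029733
```

View pics/scene4z.png

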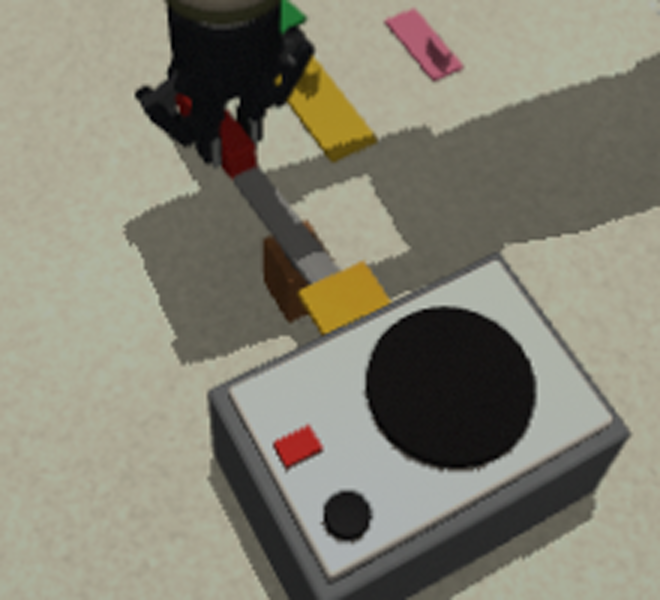

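Request:
{"fn": "step_arm", "kwargs": {"moves": [[0.005, 0, 0.015, 0], [0.01, 0, 0.03, 0], [0.015, 0, 0.045, 0], [0.02, 0, 0.06, 0], [0.025, 0, 0.075, 0], [0.028, 0, 0.085, 0], [0.028, 0, 0.095, 0], [0.028, 0, 0.095, 0]]}}

```text
t: 7.8
ee_pos: [0.5579, 0.0125, 0.0404]
orientation: [179.9, 0.3, 91.0]
contact_force: [-1.8, -20.0, 4.6]
gripper_width: 0.266
```

Run:
```python
from h import *
st=get_state();go(.5555,.015,.037,91,st);print(st["contact_force"],st["torque"],st["gripper_width"])
im,d=capture("scene");cv2.imwrite("pics/scene5z.png",cv2.resize(im[180:380,180:400],None,fx=3,fy=3,interpolation=cv2.INTER_CUBIC))
```

```text
t 7.8 at [0.5579 0.0125 0.0404] ori [179.87   0.29  90.99] -> shares [ 0.0128 -0.0117  0.0171] turn -0.0
[ -1.81156311 -20.01543843   4.61158707] [-2.45026533  0.25882862  0.12234306] 0.266497775659419
```

View pics/scene5z.png

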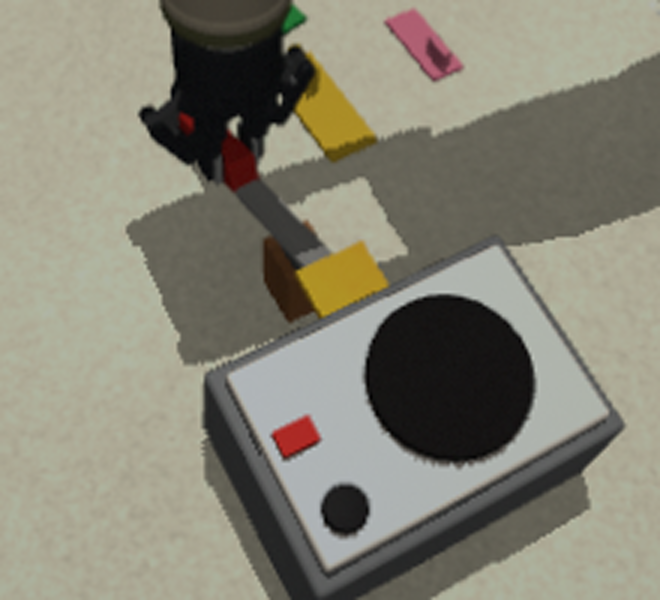

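Request:
{"fn": "step_arm", "kwargs": {"moves": [[-0.005, 0, 0.005, 0], [-0.01, 0, 0.01, 0], [-0.01, 0, 0.015, 0], [-0.01, 0, 0.015, 0]], "force": 20}}

```text
t: 8.25
ee_pos: [0.5579, 0.0127, 0.0376]
orientation: [179.9, 0.1, 91.0]
contact_force: [-2.6, -10.0, 7.3]
gripper_width: 0.268
```

Run:
```python
from h import *
st=get_state();go(.5555,.015,.037,91,st);print(st["contact_force"],st["torque"],st["gripper_width"])
im,d=capture("top");cv2.imwrite("pics/top6z.png",cv2.resize(im[120:220,90:290],None,fx=4,fy=4,interpolation=cv2.INTER_CUBIC))
cw=W("top")
for c,s,m in blobs(mask(im,(18,120,60),(32,255,255))):
    uv=np.argwhere(m)[:,::-1];P=cloud(cw,uv,d);print(c,np.percentile(P[:,2],[5,50,95]),rect(P))
```

```text
t 8.25 at [0.5579 0.0127 0.0376] ori [1.7987e+02 1.1000e-01 9.1020e+01] -> shares [ 0.0117 -0.0118  0.003 ] turn 0.0002
[-2.62816546 -9.96314956  7.32139081] [-0.90845352  0.32054057  0.13686409] 0.26811262662608815
[182.72704082 163.97193878] [0.08317541 0.1162741  0.1193882 ] ((483.9883728027344, 103.22669982910156), (268.170166015625, 56.22525405883789), 45.573883056640625)
[311.96703297 219.8021978 ] [0.00371841 0.00599398 0.03457199] ((451.2719421386719, -80.80744171142578), (10.954595565795898, 39.10328674316406), 89.46002197265625)
[277.31277533 220.85462555] [0.0033646  0.00597497 0.00904547] ((439.6824645996094, -5.719047546386719), (52.05264663696289, 58.82008743286133), 89.43507385253906)
```

View pics/top6z.png

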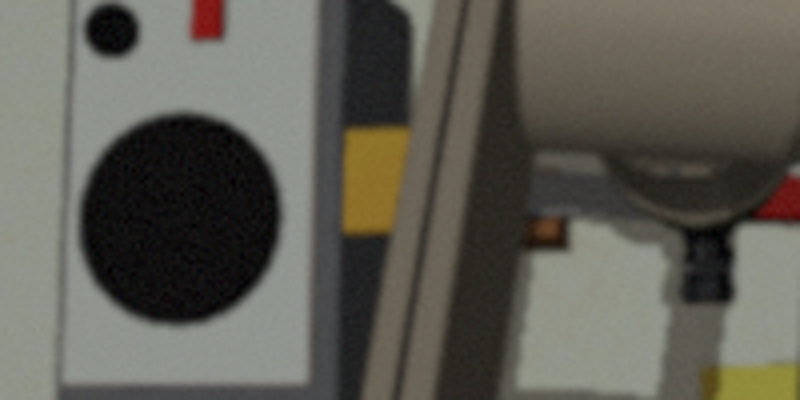

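Request:
{"fn": "step_arm", "kwargs": {"moves": [[0, 0, 0, 0], [0, 0, 0, 0], [0, 0, 0, 0], [0, 0, 0, 0]], "jaw": 45}}

```text
t: 8.7
ee_pos: [0.5566, 0.0144, 0.0361]
orientation: [-180.0, -0.0, 91.0]
contact_force: [0.4, -0.6, 0.6]
gripper_width: 0.527
```

Run:
```python
from h import *
st=get_state();go(.5555,.015,.037,91,st);print(st["contact_force"],st["torque"],st["gripper_width"])
im,d=capture("scene");cv2.imwrite("pics/scene7z.png",cv2.resize(im[180:380,180:400],None,fx=3,fy=3,interpolation=cv2.INTER_CUBIC))
im,d=capture("top");cw=W("top")
for c,s,m in blobs(mask(im,(18,120,60),(32,255,255))):
    uv=np.argwhere(m)[:,::-1];P=cloud(cw,uv,d);print(c,np.percentile(P[:,2],[5,50,95]))
```

```text
t 8.7 at [0.5566 0.0144 0.0361] ori [-1.7999e+02 -2.0000e-02  9.1050e+01] -> shares [ 0.0032 -0.0053 -0.0043] turn 0.0004
[ 0.4246485  -0.59606889  0.64928199] [ 0.00063009  0.00541417 -0.00621149] 0.5267256942346104
[182.640625 163.953125] [0.08592197 0.11600104 0.11909181]
[311.52336449 219.90654206] [0.00367869 0.00651414 0.03471459]
[277.08803612 220.76297968] [0.0029463  0.00589343 0.01000452]
```

View pics/scene7z.png

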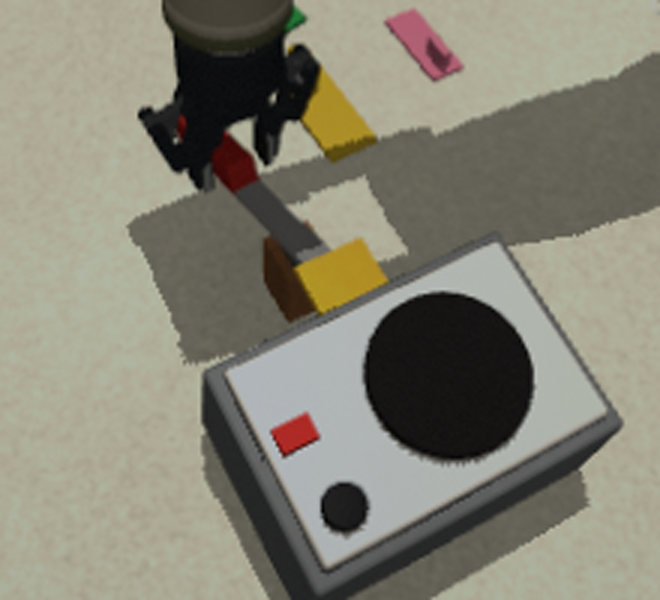

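The bar holds on its own: the lip stays at z≈0.116 and the force is zero. I'll retreat and go to the green shim.

Request:
{"fn": "step_arm", "kwargs": {"moves": [[0, 0, -0.1, 0], [0, 0, -0.3, 0], [0, 0, -0.5, 0], [0, 0, -0.62, 0], [-0.2, -0.1, -0.62, 0], [-0.45, -0.25, -0.62, 0], [-0.7, -0.4, -0.62, -0.05], [-0.92, -0.53, -0.62, -0.1], [-1, -0.53, -0.62, -0.1], [-1, -0.53, -0.62, -0.1], [-1, -0.53, -0.62, -0.1]], "jaw": 60}}

```text
t: 9.9
ee_pos: [0.4542, -0.1883, 0.1603]
orientation: [180.0, -0.0, 102.4]
contact_force: [0.1, 0.5, -0.7]
gripper_width: 0.697
```

Run:
```python
from h import *
st=get_state();go(.4545,-.204,.008,102,st)
im,d=capture("wrist");cv2.imwrite("pics/w2.png",im);cw=W("wrist",st)
for c,s,m in blobs(mask(im,(50,90,30),(80,255,255)),300):
    uv=np.argwhere(m)[:,::-1];P=cloud(cw,uv,d);f=(P[:,2]>.026)&(P[:,2]<.05)
    print(c,s[4],np.median(P[:,2]),"plate",rect(P),"fin",rect(P[f]) if f.sum()>20 else None)
im,d=capture("top");cv2.imwrite("pics/top8z.png",cv2.resize(im[100:240,90:350],None,fx=3,fy=3,interpolation=cv2.INTER_CUBIC));np.save("pics/top8d.npy",d);cv2.imwrite("pics/top8.png",im)
```

```text
t 9.9 at [ 0.4542 -0.1883  0.1603] ori [ 1.7998e+02 -2.0000e-02  1.0236e+02] -> shares [-0.0775 -0.0155  0.7616] turn 0.0031
[276.98282443 168.86774809] 5240 0.005415790786205271 plate ((445.3475341796875, -168.5093994140625), (42.87056350708008, 125.31367492675781), 12.424200057983398) fin ((453.4616394042969, -204.66793823242188), (10.863044738769531, 35.24414825439453), 12.12504768371582)
[156.16173972 184.70098539] 2943 0.004234090667884605 plate ((387.62725830078125, -185.04881286621094), (163.91476440429688, 86.92222595214844), 30.185205459594727) fin ((345.03289794921875, -235.42416381835938), (7.070732116699219, 24.35883140563965), 18.57586669921875)
```

View pics/w2.png

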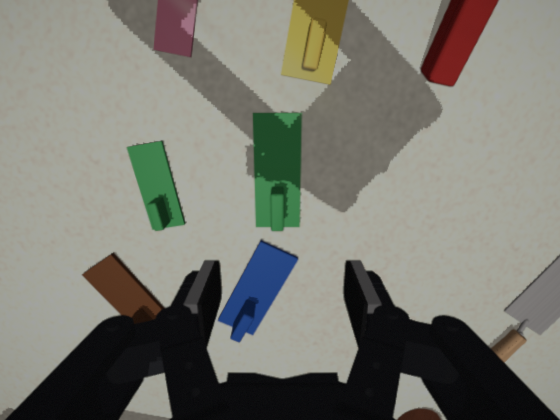

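View pics/top8z.png

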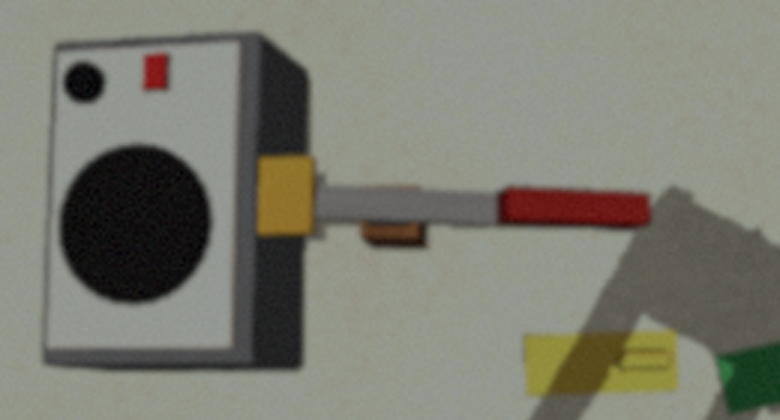

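Request:
{"fn": "step_arm", "kwargs": {"moves": [[-0.078, -0.02, 0.2, 0.002], [-0.078, -0.02, 0.42, 0.002], [-0.078, -0.02, 0.6, 0.002], [-0.078, -0.02, 0.7, 0.002], [-0.078, -0.02, 0.74, 0.002], [-0.078, -0.02, 0.76, 0.002], [-0.078, -0.02, 0.76, 0.002]]}}

```text
t: 10.7
ee_pos: [0.4546, -0.2037, 0.0089]
orientation: [180.0, 0.0, 102.3]
contact_force: [-0.1, 0.7, 0.2]
gripper_width: 0.701
```

Request:
{"fn": "step_arm", "kwargs": {"moves": [[0, 0, 0, 0], [0, 0, 0, 0], [0, 0, 0, 0], [0, 0, 0, 0], [0, 0, 0, 0], [0, 0, 0, 0], [0, 0, 0, 0]], "jaw": 4, "force": 40}}

```text
t: 11.4
ee_pos: [0.4545, -0.2045, 0.0093]
orientation: [179.9, 0.1, 102.3]
contact_force: [-0.5, 0.6, 5.7]
gripper_width: 0.131
```

Run:
```python
from h import *
st=get_state();go(.48,.09,.06,91,st)
im=cv2.imread("pics/top8.png");d=np.load("pics/top8d.npy");cw=W("top")
cv2.imwrite("pics/top8e.png",cv2.convertScaleAbs(cv2.resize(im[100:240,140:215],None,fx=6,fy=4,interpolation=cv2.INTER_CUBIC),alpha=2.5))
vv,uu=np.mgrid[0:420,0:560];P=cloud(cw,np.c_[uu.ravel(),vv.ravel()],d).reshape(420,560,3)
for v in (128,135,142,190,200,210,218): print(v,[(u,int(P[v,u,1]*1000),int(P[v,u,2]*1000)) for u in range(168,196,2)])
```

```text
t 11.4 at [ 0.4545 -0.2045  0.0093] ori [1.7993e+02 7.0000e-02 1.0225e+02] -> shares [ 1.4116  0.4373 -0.2546] turn 0.0982
128 [(168, 203, 128), (170, 202, 117), (172, 198, 114), (174, 194, 115), (176, -12, 929), (178, 189, 104), (180, 188, 92), (182, 186, 84), (184, 184, 72), (186, 183, 60), (188, 181, 50), (190, 180, 36), (192, 178, 25), (194, 179, -2)]
135 [(168, 202, 129), (170, 202, 116), (172, 198, 116), (174, 194, 116), (176, 189, 117), (178, 188, 105), (180, 188, 92), (182, 186, 80), (184, 184, 73), (186, 183, 59), (188, 181, 48), (190, 180, 34), (192, 178, 22), (194, 178, 0)]
142 [(168, 203, 125), (170, 202, 115), (172, 197, 118), (174, 193, 116), (176, 191, 111), (178, 188, 104), (180, 188, 91), (182, 186, 80), (184, 184, 71), (186, 182, 59), (188, 181, 46), (190, 179, 34), (192, 178, 20), (194, 178, 0)]
190 [(168, 202, 122), (170, 199, 117), (172, 195, 118), (174, 192, 115), (176, 189, 110), (178, 188, 97), (180, 186, 89), (182, 185, 76), (184, 183, 66), (186, 182, 55), (188, 180, 44), (190, 178, 31), (192, 180, 0), (194, 176, 2)]
200 [(168, 201, 124), (170, 199, 117), (172, 194, 119), (174, 191, 116), (176, 189, 109), (178, 188, 97), (180, 187, 85), (182, 185, 75), (184, 182, 68), (186, 181, 55), (188, 180, 43), (190, 178, 32), (192, 180, 0), (194, 176, 0)]
210 [(168, 201, 120), (170, 199, 115), (172, 194, 117), (174, 191, 116), (176, 189, 108), (178, 187, 98), (180, 186, 87), (182, 184, 77), (184, 183, 66), (186, 181, 54), (188, 180, 41), (190, 178, 30), (192, 180, -2), (194, 176, 0)]
218 [(168, 202, 117), (170, 197, 119), (172, 195, 114), (174, 190, 118), (176, 189, 108), (178, 188, 95), (180, 186, 87), (182, 184, 75), (184, 183, 62), (186, 181, 54), (188, 180, 39), (190, 178, 29), (192, 180, 0), (194, 175, 1)]
```

View pics/top8e.png

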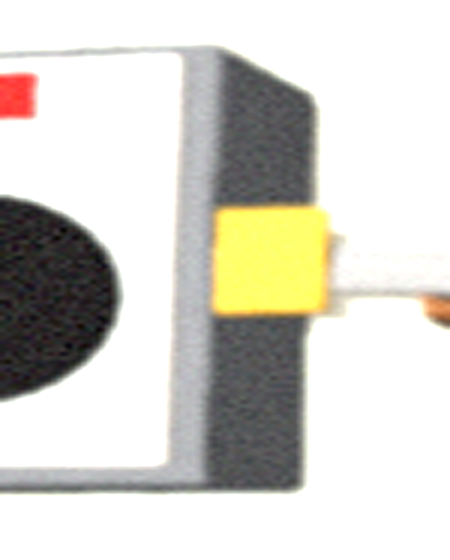

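Run:
```python
from h import *
cw=W("top")
def fr(P,nm):
    x,y,z=P[...,0],P[...,1],P[...,2]
    for xa,xb in((.46,.52),(.59,.64)):
        m=(x>xa)&(x<xb)&(y>.15)&(y<.25)&(z>.03)&(z<.095)
        q=P[m]; k=np.polyfit(q[:,2],q[:,1],1); 
        mt=(x>xa)&(x<xb)&(y>.2)&(y<.4)&(z>.1); t=P[mt]; kt=np.polyfit(t[:,1],t[:,2],1)
        print(nm,xa,len(q),"face y(z=0),slope",k[1].round(4),k[0].round(3),"top slope",kt[0].round(3),"top y range",np.percentile(t[:,1],[0.5,99.5]).round(4))
P0=np.load("pics/P0.npy");fr(P0,"before")
d=np.load("pics/top8d.npy");vv,uu=np.mgrid[0:420,0:560];P=cloud(cw,np.c_[uu.ravel(),vv.ravel()],d).reshape(420,560,3);fr(P,"after")
for u in range(168,196,2): print(u,(P0[205,u]*1000).round())
```

```text
before 0.46 217 face y(z=0),slope 0.196 0.004 top slope 0.016 top y range [0.2016 0.3413]
before 0.59 181 face y(z=0),slope 0.1958 0.007 top slope 0.028 top y range [0.2016 0.3413]
after 0.46 335 face y(z=0),slope 0.1745 0.138 top slope -0.106 top y range [0.201  0.3296]
after 0.59 258 face y(z=0),slope 0.1746 0.14 top slope -0.093 top y range [0.2002 0.3297]
168 [477. 207. 103.]
170 [477. 203. 101.]
172 [477. 200.  99.]
174 [477. 197.  96.]
176 [479. 196.  82.]
178 [480. 197.  63.]
180 [481. 196.  46.]
182 [483. 196.  29.]
184 [484. 196.  11.]
186 [485. 194.   1.]
188 [485. 190.  -2.]
190 [485. 185.  -0.]
192 [485. 181.  -1.]
194 [485. 176.  -1.]
```

The vibrator is tilted about 7.8°, which puts its front edge at z≈20 mm and y≈0.177. As the tip gripped the lip, the box crept about 20 mm toward the bar. The edge is still square to y. The shim is held at 11 mm opening. Next I'll carry it to a pre-insert pose.

Request:
{"fn": "step_arm", "kwargs": {"moves": [[0, 0, -0.1, 0], [0, 0, -0.27, 0], [0.2, 0.05, -0.27, 0], [0.4, 0.15, -0.27, 0], [0.6, 0.2, -0.27, 0.03], [0.7, 0.2, -0.27, 0.06], [0.7, 0.2, -0.27, 0.09], [0.7, 0.2, -0.27, 0.106], [0.7, 0.2, -0.27, 0.106]]}}

```text
t: 12.3
ee_pos: [0.463, -0.0584, 0.0622]
orientation: [-180.0, -0.0, 90.1]
contact_force: [0.1, -0.3, -0.2]
gripper_width: 0.132
```

Run:
```python
from h import *
go(.480,.075,.035,90.1)
```

```text
t 12.3 at [ 0.463  -0.0584  0.0622] ori [-179.99   -0.     90.12] -> shares [0.6667 0.0866 0.1361] turn 0.0002
```

Request:
{"fn": "step_arm", "kwargs": {"moves": [[0.2, 0.0866, 0, 0], [0.4, 0.0866, 0, 0], [0.55, 0.0866, 0, 0], [0.66, 0.0866, 0.06, 0], [0.66, 0.0866, 0.12, 0], [0.66, 0.0866, 0.18, 0], [0.66, 0.0866, 0.22, 0], [0.66, 0.0866, 0.24, 0], [0.66, 0.0866, 0.24, 0]]}}

```text
t: 13.2
ee_pos: [0.4797, 0.0725, 0.0135]
orientation: [-179.9, 0.0, 90.0]
contact_force: [-0.4, -0.5, -1.7]
gripper_width: 0.133
```

Run:
```python
from h import *
st=get_state();go(.480,.1175,.0115,90.1,st)
cs=[]
im,d=capture("wrist");cv2.imwrite("pics/w3.png",im);cw=W("wrist",st)
for c,s,m in blobs(mask(im,(50,90,30),(80,255,255)),300):
    uv=np.argwhere(m)[:,::-1];P=cloud(cw,uv,d);print(c,s[4],np.median(P[:,2]),rect(plane(cw,uv,.0085)),np.percentile(P[:,1],99))
for n in("top","scene"):
    im,d=capture(n);cv2.imwrite(f"pics/{n}9.png",im);np.save(f"pics/{n}9d.npy",d)
    b=im[100:240,120:320] if n=="top" else im[180:330,200:400]
    cv2.imwrite(f"pics/{n}9z.png",cv2.resize(b,None,fx=4,fy=4,interpolation=cv2.INTER_CUBIC))
    cw=W(n)
    for c,s,m in blobs(mask(im,(50,90,30),(80,255,255)),100):
        uv=np.argwhere(m)[:,::-1];P=plane(cw,uv,.0085);print(n,c,s[4],P[:,1].max(),rect(P))
```

```text
t 13.2 at [0.4797 0.0725 0.0135] ori [-1.7992e+02  1.0000e-02  9.0050e+01] -> shares [0.2248 0.0019 0.0099] turn -0.0005
[280.99405733 190.48310417] 17164 0.009676890561453447 ((479.9734191894531, 93.15396118164062), (43.67355728149414, 125.90459442138672), 0.29085105657577515) 0.15556584978093804
top [243.57399381  44.1622291 ] 1615 0.12049083119973208 ((851.74658203125, 66.98834991455078), (107.18118286132812, 106.74037170410156), 47.16209030151367)
top [345.80167418  54.31551835] 1553 -0.11290076496267604 ((826.7550048828125, -166.15066528320312), (105.83486938476562, 109.4040756225586), 43.168373107910156)
top [373.00371747 273.69330855] 538 -0.17119521460570947 ((335.0184020996094, -212.48724365234375), (31.331729888916016, 81.1648941040039), 21.512222290039062)
scene [129.63142438 220.29662261] 1362 -0.1309922780603876 ((808.7691040039062, -200.5203857421875), (119.68095397949219, 115.84386444091797), 45.33024978637695)
scene [304.90300231 257.54734411] 433 0.14114449396091677 ((479.3917236328125, 94.33258819580078), (44.70423889160156, 93.90906524658203), 0.5206472873687744)
scene [147.12616137 300.92322738] 2045 0.09668942402178066 ((834.2455444335938, 35.93785858154297), (115.732666015625, 113.5760498046875), 63.006103515625)
```

View pics/w3.png

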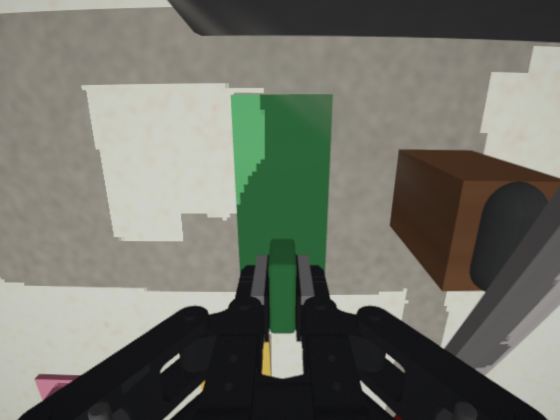

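View pics/scene9z.png

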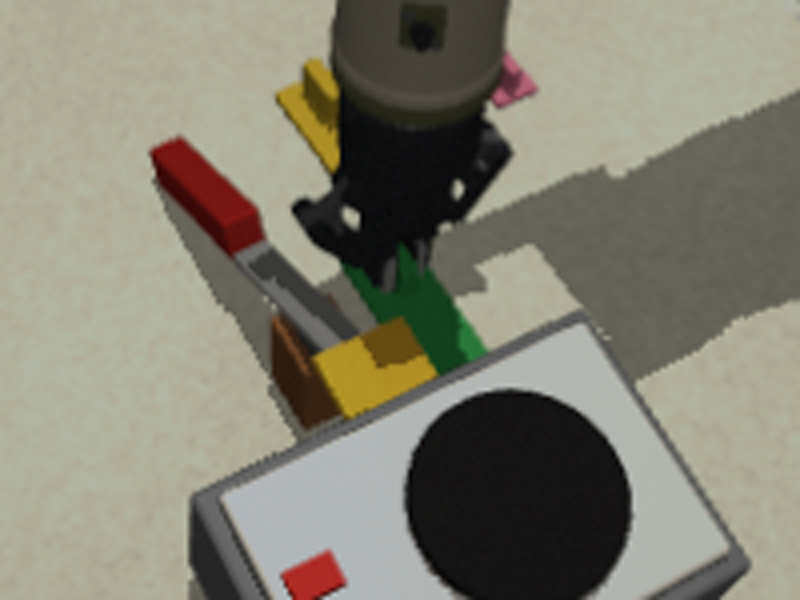

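View pics/top9z.png

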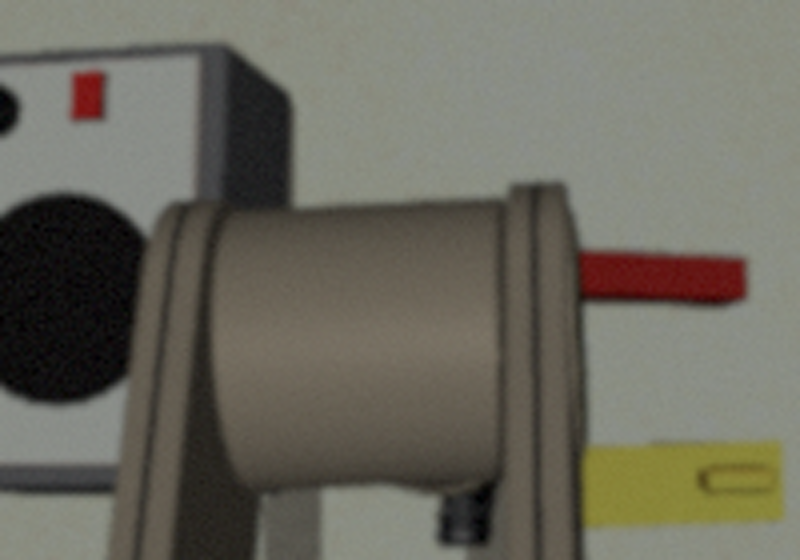

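The wrist view shows the shim square, with its nose edge at row 95. The block is well to the right (column 397 onward), and the raised lower edge of the box is at row 36. I'll measure that edge.

Run:
```python
from h import *
st=get_state();im,d=capture("wrist");cw=W("wrist",st)
g=cv2.cvtColor(im,cv2.COLOR_BGR2GRAY).astype(int)
for u in(240,280,320,360,420):
    col=g[20:60,u]; r=20+int(np.argmax(np.diff(col))); print(u,r,plane(cw,[(u,r+.5)],.0205).round(4), plane(cw,[(u,r+.5)],.018).round(4))
go(.48,.1165,.0115,90.1,st)
```

```text
240 36 [[0.4649 0.1779 0.0205]] [[0.4647 0.1783 0.018 ]]
280 37 [[0.4802 0.1775 0.0205]] [[0.4802 0.1779 0.018 ]]
320 37 [[0.4955 0.1776 0.0205]] [[0.4958 0.178  0.018 ]]
360 38 [[0.5109 0.1774 0.0205]] [[0.5114 0.1777 0.018 ]]
420 39 [[0.5342 0.1774 0.0205]] [[0.5352 0.1778 0.018 ]]
t 13.35 at [0.4807 0.073  0.0148] ori [179.95  -0.    90.08] -> shares [ 0.2176 -0.0033  0.0165] turn -0.0002
```

Request:
{"fn": "step_arm", "kwargs": {"moves": [[0.03, 0, 0, 0], [0.06, 0, 0, 0], [0.09, 0, 0, 0], [0.12, 0, 0, 0], [0.15, 0, 0, 0], [0.18, 0, 0, 0], [0.205, 0, 0, 0], [0.222, 0, 0, 0], [0.222, 0, 0, 0]]}}

```text
t: 14.3
ee_pos: [0.4801, 0.1182, 0.0143]
orientation: [-180.0, -0.0, 90.1]
contact_force: [0.3, -0.8, -0.7]
gripper_width: 0.131
```

Run:
```python
from h import *
st=get_state();go(.48,.118,.0093,90.1,st);print(st["contact_force"])
im,d=capture("wrist");cv2.imwrite("pics/w4.png",im)
im,d=capture("scene");cv2.imwrite("pics/scene10z.png",cv2.resize(im[180:330,200:400],None,fx=4,fy=4,interpolation=cv2.INTER_CUBIC))
```

```text
t 14.3 at [0.4801 0.1182 0.0143] ori [-180.     -0.     90.14] -> shares [-0.0009 -0.0003  0.0249] turn 0.0004
[ 0.33062631 -0.75304005 -0.68111996]
```

View pics/w4.png

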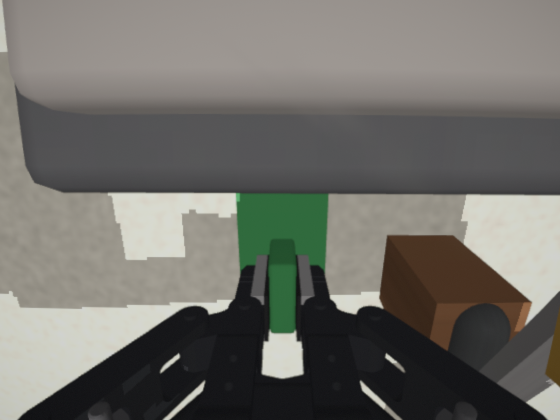

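View pics/scene10z.png

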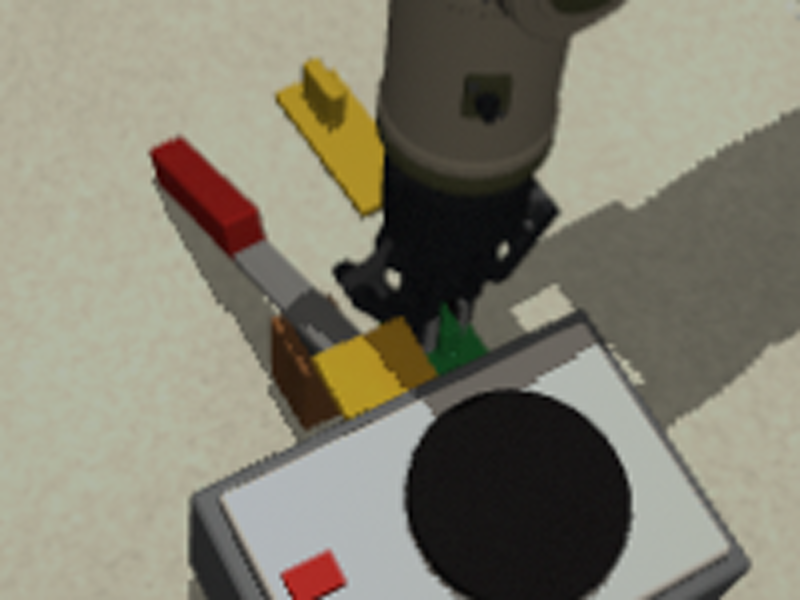

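Request:
{"fn": "step_arm", "kwargs": {"moves": [[0, 0, 0.008, 0], [0, 0, 0.016, 0], [0, 0, 0.022, 0], [0, 0, 0.025, 0], [0, 0, 0.025, 0]]}}

```text
t: 14.9
ee_pos: [0.4801, 0.1176, 0.0093]
orientation: [-180.0, 0.0, 90.1]
contact_force: [-0.8, -0.6, 0.1]
gripper_width: 0.131
```

Request:
{"fn": "step_arm", "kwargs": {"moves": [[0, 0, 0, 0], [0, 0, 0, 0], [0, 0, 0, 0], [0, 0, 0, 0]], "jaw": 24, "force": 20}}

```text
t: 15.3
ee_pos: [0.4801, 0.1178, 0.0093]
orientation: [180.0, -0.0, 90.1]
contact_force: [0.3, -0.6, 0.9]
gripper_width: 0.279
```

Run:
```python
from h import *
st=get_state();go(.48,.118,.0093,90.1,st);print(st["contact_force"],st["gripper_width"])
im,d=capture("wrist");cv2.imwrite("pics/w5.png",im);cw=W("wrist",st)
for c,s,m in blobs(mask(im,(50,90,30),(80,255,255)),300):
    uv=np.argwhere(m)[:,::-1];P=cloud(cw,uv,d);p=P[(P[:,2]<.015)];f=P[(P[:,2]>.02)]
    print(c,s[4],"plate z",np.percentile(p[:,2],[5,50,95]).round(4),"fin top z",np.percentile(f[:,2],[50,90]).round(4),rect(f))
```

```text
t 15.3 at [0.4801 0.1178 0.0093] ori [180.    -0.    90.11] -> shares [ 0.0011 -0.0006  0.    ] turn 0.0001
[ 0.34922321 -0.55412841  0.8748101 ] 0.27901142721940037
[282.10196958 252.8657442 ] 8022 plate z [0.0044 0.0053 0.0066] fin top z [0.0331 0.034 ] ((487.8083801269531, 149.57029724121094), (101.60797882080078, 28.002975463867188), 82.6088638305664)
```

View pics/w5.png

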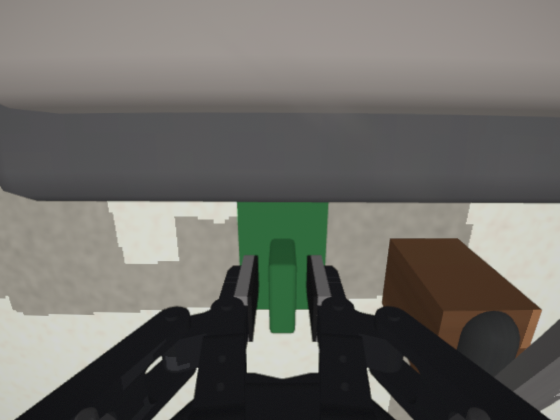

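Request:
{"fn": "step_arm", "kwargs": {"moves": [[0, 0, -0.05, 0], [0, 0, -0.15, 0], [0, 0, -0.3, 0], [-0.1, 0, -0.5, 0], [-0.3, -0.1, -0.7, 0], [-0.5, -0.2, -0.8, 0], [-0.7, -0.3, -0.8, 0], [-0.9, -0.3, -0.8, 0], [-0.95, -0.3, -0.8, 0], [-0.95, -0.3, -0.8, 0]]}}

```text
t: 16.35
ee_pos: [0.4206, -0.0737, 0.1701]
orientation: [179.9, 0.0, 89.9]
contact_force: [0.4, 0.1, -0.1]
gripper_width: 0.281
```

Request:
{"fn": "step_arm", "kwargs": {"moves": [[-0.25, -0.1, 0, 0], [-0.5, -0.1, 0, 0], [-0.75, -0.2, 0, 0], [-0.95, -0.3, 0, 0], [-0.95, -0.3, 0, 0]]}}

```text
t: 16.85
ee_pos: [0.3593, -0.2657, 0.1694]
orientation: [-179.9, 0.1, 89.9]
contact_force: [0.3, 1.4, 0.1]
gripper_width: 0.279
```

Run:
```python
from h import *
st=get_state();print(st["t"],st["ee_pos"])
for n in("top","scene"):
    im,d=capture(n);b=im[100:240,90:350] if n=="top" else im[180:380,180:400]
    cv2.imwrite(f"pics/{n}11z.png",cv2.resize(b,None,fx=3,fy=3,interpolation=cv2.INTER_CUBIC));cw=W(n)
    if n=="top":
        vv,uu=np.mgrid[0:420,0:560];P=cloud(cw,np.c_[uu.ravel(),vv.ravel()],d).reshape(420,560,3);x,y,z=P[...,0],P[...,1],P[...,2]
        for xa,xb in((.46,.52),(.59,.64)):
            q=P[(x>xa)&(x<xb)&(y>.15)&(y<.25)&(z>.035)&(z<.095)];k=np.polyfit(q[:,2],q[:,1],1);print("face",k)
        for lo,hi in (((50,90,30),(80,255,255)),((0,170,60),(6,255,255))):
          for c,s,m in blobs(mask(im,lo,hi),60):
            q=P[m]; 
            if q[:,1].max()<.25 and q[:,0].max()<.62: 
                print(c,s[4],np.percentile(q[:,2],[5,50,95]).round(4),rect(q)); f=q[q[:,2]>.024]; print("  fin",rect(f) if len(f)>5 else None)
```

```text
16.85 [ 0.35926605 -0.26570131  0.1694212 ]
face [0.13992238 0.17439665]
face [0.14089391 0.1745333 ]
[210.40302613 207.48005502] 727 [0.0033 0.0064 0.0343] ((464.40130615234375, 80.90858459472656), (207.53451538085938, 57.97611999511719), 75.40874481201172)
  fin ((457.5757751464844, 81.44293212890625), (205.8975067138672, 40.7960090637207), 74.37723541259766)
[373.01538462 273.66730769] 520 [0.002  0.0048 0.0262] ((352.7012634277344, -129.25694274902344), (252.5832061767578, 65.03913879394531), 78.2747802734375)
  fin ((370.24822998046875, -127.91674041748047), (244.0508575439453, 19.467023849487305), 75.50860595703125)
[280.59545455 168.97954545] 440 [0.0306 0.05   0.0676] ((500.98126220703125, -33.745941162109375), (158.91664123535156, 97.77886199951172), 18.25634002685547)
  fin ((500.98126220703125, -33.745941162109375), (158.91664123535156, 97.77886199951172), 18.25634002685547)
```

View pics/top11z.png

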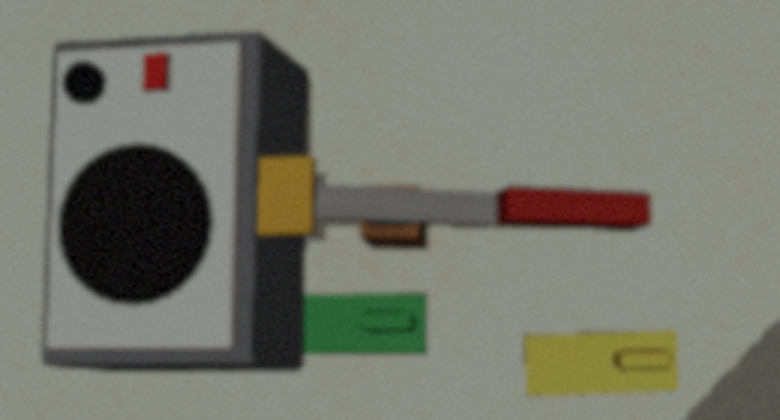

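View pics/scene11z.png

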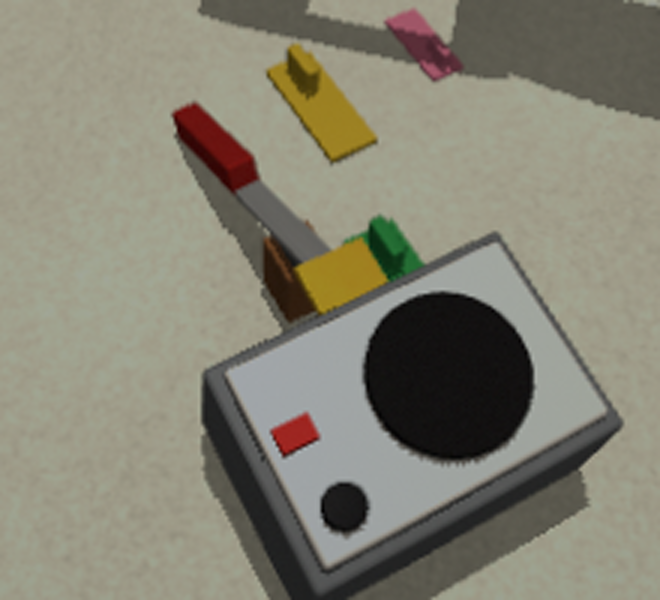

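Run:
```python
from h import *
from rig import env
im,d=capture("top");cw=W("top")
for c,s,m in blobs(mask(im,(50,90,30),(80,255,255)),200):
    if 180<c[0]<240 and c[1]>190:
        uv=np.argwhere(m)[:,::-1];q=plane(cw,uv,.006);lo=np.percentile(q[:,1],2);print("rear y",q[:,1].min(),lo,"x",q[:,0].min(),q[:,0].max(),"nose est",lo+.109,rect(q))
print(env.finish_job(),get_state()["t"])
```

```text
rear y 0.095993922203858 0.09617199517631247 x 0.4603803867495533 0.4996500734768846 nose est 0.20517199517631246 ((479.819580078125, 139.94442749023438), (39.339088439941406, 87.69601440429688), 0.30067116022109985)
the job is handed in; nothing more can be done
the job is handed in; nothing more can be done
```

The vibrator's front edge is raised and held by the bar, and the green shim is flat under it. The one shortfall is that the vibrator crept about 20 mm during levering. I handed the job in at about 17 s of the 54 s allowed.

**What I did**
- I laid the red-handled bar over the fulcrum block with its tip about 20–23 mm under the lip. I brought the handle down with the bar pivoting in a light grip, then let go, and the bar kept the front up on its own weight.
- I slid the larger green shim in nose first on the -x side of the block, set it on the bench, released it and drew the arm clear.

**What my last checks showed**
- **Lift:** the vibrator is tilted about 8°, so the front edge is about 20 mm up. You expected about 12 mm. The ridge on the block actually runs along the bar rather than across it, so the tilted bar bears on the ridge's near end.
- **Shim:** it is 25 mm under the edge going by the gripper pose, and about 27 mm going by the top camera. It is square to within about 0.3° and flat, with the plate top about 6 mm above the bench.
- **During the shim work:** the vibrator did not move between the bar being released and the final look.

**What went less well**
- **Creep:** while the handle went down, the tip's friction drew the vibrator about 20 mm toward the bar. The gripper never touched the vibrator. I left it there, because pushing it back would have been shoving it.
- **Push on the bar:** the wrist read up to 20 N sideways at that moment, well within the limits.

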